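# Park the palette knife at the end of the bent drying rail

### The job

The palette knife hangs by its ring on the hand-bent drying rail. Take it by its handle, slide it gently along the rod around both bends and push it fully home, past the spring roller and up against the stop, so that the roller snaps shut behind it; then let go. Never force it against the rod, the roller or the stop (keep below about 20 N), and leave everything else alone.

Things in the scene. Friction and masses are not known exactly. Their poses are not given: they have to be found in the camera images.
- stand: Fixed plywood board 220 x 410 x 18 mm (origin: underside, 10 mm to -x of centre) with an 8 mm steel rod on two end posts, its centre line about 170 mm up. From above the rod runs to +y, bends 60 deg right (to +x), runs on, bends 60 deg back left and ends to +y at a stop. Hand-bent: true at the listed points, the straight runs between them bow up to 4 mm sideways or up; guide the ring by feel.
- rail_start (a point): Point on the rod's centre line at its start (top of the first post). The first 70 mm from here, where the knife hangs at first, are straight. Axes as the stand's.
- bend1_in (a point): Point on the rod's centre line where the first bend begins (an arc of 40 mm radius, level). Direction of the rod there: stand's +y.
- bend1_out (a point): Point on the rod's centre line where the first bend ends. Direction there: stand's +y turned 60 degrees to the right, towards +x.
- bend2_in (a point): Point on the rod's centre line where the second bend begins (an arc of 40 mm radius, level). Direction there as at bend1_out.
- bend2_out (a point): Point on the rod's centre line where the second bend ends. Direction there: stand's +y; the rod goes on to the stop, 102 mm farther.
- stop_face (a point): Stop: a steel disc 26 mm across and 8 mm thick on the rod. The point is on the rod's centre line, on the face that looks back along the rod (to the stand's -y). Home means the ring's face on this face: ring centre 7 mm before it.
- catch (a joint): Spring roller catch beside the rod (stand's +x side) at rod height, centre 23 mm before the stop face; its housing ends 11 mm above the rod's centre line. Value: how far the roller (20 mm across) is pushed aside, m; 0 is closed. It reaches 4.5 mm into a centred ring's path. Passing it takes about 2 to 8 N along the rod; it snaps out behind the ring once this is home.
- knife_ring (a point): Centre of the bore of the knife's steel ring: bore 12 mm, outside 22 mm, 14 mm long, bore along the knife's y. It hangs loose on the rod: 2 mm play all round when centred; hanging, its centre is 2 mm below the rod's centre line. It cannot come off. Below are a neck 16 x 12 mm and a blade 18 mm wide, down to 102 mm below the ring's centre. Mass of the knife 0.08 to 0.17 kg.
- knife_handle (a point): Middle of the round upright wooden handle on top of the ring: 16 mm thick, straight from 22 to 53 mm above the ring's centre, top at 60 mm. This point is 36 mm above the ring's centre. Axes as the knife's.
Not all that is in view belongs to the job. Leave any pink look-alike of the part that bears knife_ring alone.

How it is judged:
On the way, in this order (a step that is already met when the one before it is completed fails the run):
1. the ring has been slid around the first bend (x of knife_ring in the frame of stand above -0.033 m and y of knife_ring in the frame of stand below 0.015 m), for 0.05 s.
2. the ring has been slid around the second bend (y of knife_ring in the frame of bend2_out above 0 m and y of knife_ring in the frame of stop_face below -0.02 m), for 0.05 s.
At the end, for the whole second after the job is handed in: The knife's ring is on the rod against the stop (its face within 2.5 mm of the stop's), the roller has snapped out behind it (within 1.2 mm of closed), and the knife hangs upright (within 20 degrees), released and at rest (y of knife_ring in the frame of stop_face above -0.0095 m and distance between knife_ring and stop_face below 0.0115 m and value of joint catch below 0.0012 m and angle between knife's own z axis and vertical below 0.35 rad and linear speed of knife below 0.03 m/s); the robot touches nothing.
It fails at once if the knife is forced against the rod, roller or stop with more than 20 N (contact force between knife and stand above 20 N).
It fails at once if the robot hits the rail or its board (more than 10 N) (contact force between any of the fingers, the arm and stand above 10 N).
It fails at once if a bystander is disturbed (moved more than 30 mm) (distance of any of cap, jar, stick, muller, pigment, mug, brush, scraper from where it was at the start of the episode above 0.03 m).
It also fails if it takes over 72 s, if anything falls off the work surface, if the arm or the gripper's body presses on something with over 40 N, if the wrist force passes 120 N, or if a joint passes its speed limit or range.

### The arm

A 6-joint arm with a two-finger parallel gripper is mounted at the origin on the work surface. World frame = base frame: x ahead of the robot, y to its left, z up, the work surface at z = 0. Lengths are in m, angles in rad, forces in N, time in s.
With the tool pointing down it reaches from about 0.275 to 0.775 m from the base axis. Payload 14.6 kg.
Tool frame: the origin (TCP) lies at the very end of the fingers, on their centre line; the grasp point (between the pads) lies grip_depth behind it (grip_depth is the distance from the TCP to the grasp point, in m); z points along the fingers, x is the direction in which the jaws open and shut, and the axes are right-handed (so a half turn about z gives the same grasp; the last joint's range is limited). The gripper opens to 85 mm and grips with 20 to 120 N. Pads are 22 mm wide; open, the fingers measure 114 mm over their backs; the gripper's body (76 mm by 85 mm) begins 54 mm behind the grasp point. The pads swing forward as they close: fully open they stand 13 mm farther back than shut.
Start: joints at [0.968, 0.263, -0.048, 1.259, 0, 1.415], TCP at [0.227, 0.473, 0.231] pointing down, gripper open.
Joint ranges: [-2.65, 2.65], [-0.89, 1.7], [-1.18, 1.37], [-2.13, 2.11], [-1.35, 1.29], [-3.14, 3.14]. Speed limits (rad/s): [1.89, 1.89, 2.57, 2.79, 3.14, 3.14].

### API

Orientations are given as a unit quaternion [x, y, z, w].
In Python, from cell import * gives the robot as it stands.
- The arm moves only by the tool servo_tool, never from a script. Its argument "motion" is a list of rows, each a list of 7 numbers: the closure, from 0 (fully open) to 1 (shut), then the shift along the tool's x, y, z in units of 30 mm (1.0 is 30 mm), then the turn, a rotation vector about the tool's x, y, z in units of 10 degrees (1.0 is 10 degrees). In form: [[grip, dx, dy, dz, wx, wy, wz], ...]. A call has 1 to 8 rows; each row shifts and turns the commanded pose from where the row before left it, along the tool's axes as they then stand; what a row does not reach is not made up. A row lasts 1/8 s, in which the tool goes at most 62.5 mm and 10.7 degrees, less where a joint would pass 70% of its speed; a pose out of reach is approached as far as the arm can. A call is refused whole if a number of a shift passes 1 or a number of a turn 1, either way. A call with a gripper value outside its range is refused whole. The fingers move at their own pace and stop on an object; the grip force is fixed at half the most. Time passes only in rows, so rows that do not move let the fingers close. It gives the time, the measured TCP pose, the force and the opening at its end, in the units of the state.
- state(): the state, without advancing time (a new reading comes with each control period).
- capture(name): name is "scene" or "top"; returns a dict with "image" (480x640x3 uint8, red, green, blue), "vertical_fov" (degrees; the focal length in pixels is half the picture's height over the tangent of half this angle, whatever the lens; pixels are square), "cx", "cy" (the principal point, pixels), "R" (3x3) and "t" (3): a world point X has camera coordinates R X + t. Camera axes: x right, y down, z forward; pixel columns grow to the right and rows downward; lengths in m; the calibration is good to about 2 mm. A picture is of the moment at which its call begins. There is no depth.
- job_done(): hands the job in, once; it reports no verdict.
The state is a dict: "clock": time; "joints": joint angles; "joint_velocities": joint speeds; "joint_torque": joint torques, N m; "tool_pos": TCP position; "ee_rot": TCP orientation; "force": force on the tool from outside, world axes, zero at the start; "torque": the same for the moment, N m; "width": finger opening in m.
Only numpy, scipy, OpenCV 4.12 (cv2) and the standard library are available. Lean on these libraries where they do the work, as an engineer would, in place of code of your own. Each camera call takes 0.05 s, during which the arm holds its last target.

## Working session

There is one attempt and no reset: what is moved stays moved. The work goes in short steps, Python scripts to look and compute and a tool call to move; the robot and the scene stay as the last step left them, time stands still between calls to the robot, and variables do not carry over. Pictures are saved under pics/ and viewed, and the job is handed in when it is done.

Besides the shell and the picture viewer there is one more tool, called after ">>>" in YAML: its name, and indented under it one key for each argument. servo_tool: Moves the arm, as the interface text tells. Its arguments: {"type":"object","properties":{"motion":{"type":"array"}},"required":["motion"]}

```bash
mkdir -p pics; python3 - <<'E'
from cell import *
import cv2,numpy as np
print(state())
for n in("scene","top"):
    c=capture(n); np.savez(f"{n}0.npz",**c); cv2.imwrite(f"pics/{n}0.png",c["image"][:,:,::-1]); print(n,c["vertical_fov"],c["cx"],c["cy"],c["R"],c["t"])
try: print(grip_depth)
except Exception as e: print(e)
E
```

```text
{'clock': 0.0, 'joints': array([ 9.67679289e-01,  2.63528632e-01, -4.89485157e-02,  1.25938974e+00,
        1.15430817e-05,  1.41546625e+00]), 'joint_velocities': array([-6.33514617e-04,  3.73064385e-04,  4.14737150e-04,  1.00289158e-04,
       -8.88662098e-04, -6.89230478e-05]), 'joint_torque': array([ 4.01848520e-03, -6.37613440e+01,  3.84566367e+01,  1.35232255e-02,
        3.39621511e-05,  1.75852131e-05]), 'tool_pos': array([0.22716795, 0.47300165, 0.23081789]), 'ee_rot': array([ 8.46454766e-01,  5.32460368e-01, -4.94010067e-04,  2.06186430e-04]), 'force': array([ 0.10822409, -0.20756709, -0.57558619]), 'torque': array([-0.01768423, -0.00690886,  0.00135169]), 'width': 0.0853937122612494}
scene 56.79724890368527 316.1938481292095 243.43770191795832 [[ 0.3034058   0.95281011  0.00988965]
 [ 0.73989869 -0.22904258 -0.63252622]
 [-0.60041223  0.19922947 -0.7744758 ]] [-0.18706026 -0.27680249  1.04291119]
top 42.090496298426764 308.30418443381814 238.94329568554545 [[ 0.00884605 -0.99933243  0.03544625]
 [-0.99392243 -0.01267681 -0.10935036]
 [ 0.10972671 -0.0342635  -0.99337106]] [-0.01720142  0.50934437  1.14617556]
0.0187
```

View pics/scene0.png

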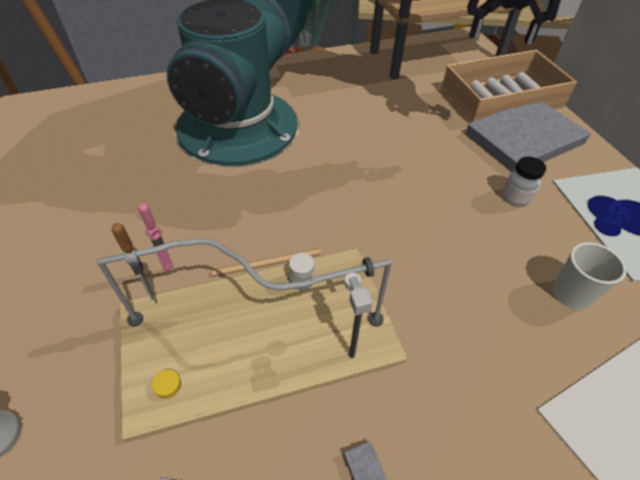

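View pics/top0.png

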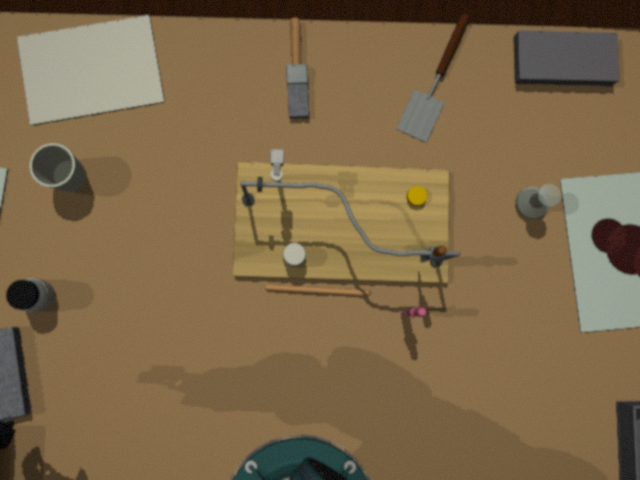

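Candidates for the knife: the brown handle on the rod (scene 122,238; top 438,252), the pink look-alike (scene 150,220; top 415,312), and the scraper with a brown handle (top 455,40). I choose the brown one, which hangs on the rod. Next I'll check it in close crops.

```bash
python3 - <<'E'
import cv2
a=cv2.imread("pics/scene0.png");b=cv2.imread("pics/top0.png")
x=cv2.resize(a[190:345,85:245],None,fx=5,fy=5,interpolation=cv2.INTER_CUBIC)[:600];cv2.imwrite("pics/c1.png",x)
x=cv2.resize(b[140:290,225:465],None,fx=3.3,fy=3.3,interpolation=cv2.INTER_CUBIC);cv2.imwrite("pics/c2.png",x)
x=cv2.resize(a[235:365,240:410],None,fx=4.6,fy=4.6,interpolation=cv2.INTER_CUBIC);cv2.imwrite("pics/c3.png",x)
E
```

```text
(no output)
```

View pics/c1.png

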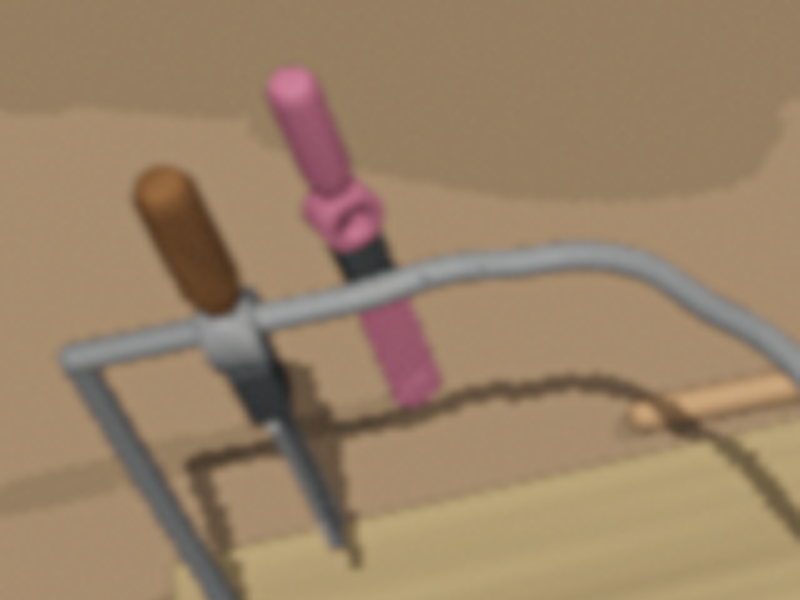

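View pics/c2.png

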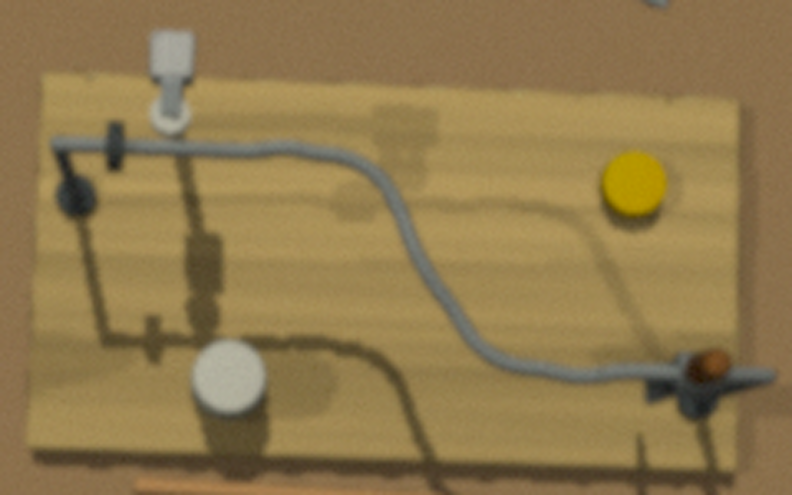

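View pics/c3.png

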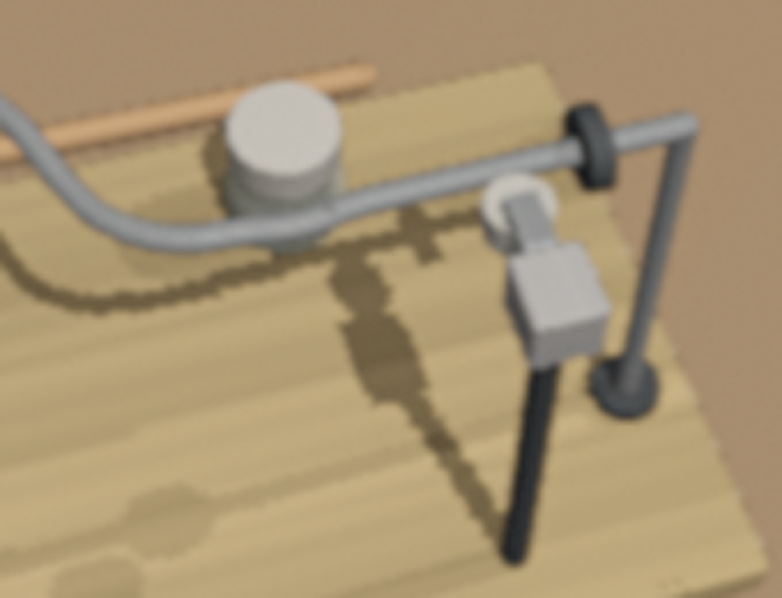

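The crops confirm it: brown handle at scene (122,238) with the ring on the rod, and the pink copy lying or standing apart. Now I'll trace the rod in both views and triangulate.

```bash
cat > h.py <<'E'
import numpy as np,cv2
class Cam:
    def __init__(s,f):
        d=np.load(f) if isinstance(f,str) else f
        s.im=np.array(d["image"]);s.R=np.array(d["R"]);s.t=np.array(d["t"])
        F=240/np.tan(np.radians(float(d["vertical_fov"]))/2)
        s.K=np.array([[F,0,float(d["cx"])],[0,F,float(d["cy"])],[0,0,1]]);s.P=s.K@np.c_[s.R,s.t];s.C=-s.R.T@s.t
    def ray(s,p):
        d=s.R.T@np.linalg.solve(s.K,[p[0],p[1],1]);return d/np.linalg.norm(d)
    def onz(s,p,z):
        d=s.ray(p);return s.C+d*(z-s.C[2])/d[2]
    def pr(s,X):
        q=s.P@np.append(X,1);return q[:2]/q[2]
def tri(a,p,b,q):
    X=cv2.triangulatePoints(a.P,b.P,np.array(p,float).reshape(2,1),np.array(q,float).reshape(2,1)).ravel();return X[:3]/X[3]
E
python3 - <<'E'
from h import *
S=Cam("scene0.npz");T=Cam("top0.npz")
print("camC",S.C,T.C)
for n,p,q in [("start",(98.6,261.4),(459.2,253.6)),("disc",(368.7,266.7),(259.8,184.2)),("end",(389,261.7),(242.5,184)),]:
    X=tri(S,p,T,q);print(n,X,S.pr(X)-p,T.pr(X)-q)
# board corners top view z=.018
for q in [(238,162.5),(449,170),(447,284),(234,276.5)]: print("board",T.onz(q,.018))
def rod(im):
    hsv=cv2.cvtColor(im,cv2.COLOR_RGB2HSV);return ((hsv[...,1]<55)&(hsv[...,2]>80)).astype(np.uint8)*255
cv2.imwrite("pics/m1.png",np.hstack([rod(T.im)[140:290,225:465],rod(S.im)[220:370,85:405]]))
E
```

```text
camC [ 0.8877376  -0.09294529  0.63447461] [0.38063489 0.02853892 1.19488435]
start [ 0.47230922 -0.25622067  0.17017665] [-2.78520516  0.28887154] [-1.19436415  0.09644277]
disc [0.58488635 0.07626874 0.17125867] [-2.44996888  0.04931721] [-0.89405635 -0.36964532]
end [0.58490933 0.10494769 0.17076499] [-2.37330435  0.03286919] [-0.86435987 -0.39559222]
board [0.6563747  0.12413695 0.018     ]
board [ 0.64856668 -0.2837648   0.018     ]
board [ 0.42790198 -0.27639467  0.018     ]
board [0.43786022 0.12700807 0.018     ]
```

View pics/m1.png

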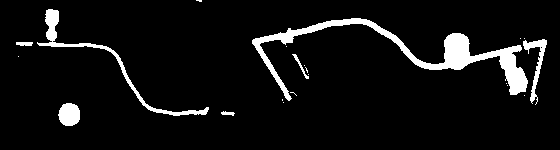

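```bash
cat >> h.py <<'E'
def rod(im):
    hsv=cv2.cvtColor(im,cv2.COLOR_RGB2HSV);return ((hsv[...,1]<60)&(hsv[...,2]>75))
E
python3 - <<'E'
from h import *
S=Cam("scene0.npz");T=Cam("top0.npz")
m=rod(T.im);sm=rod(S.im)
# nominal start/stop in top with z=.170
yaw=-.021
pts=[]
for u in range(240,462,4):
    seg=m[150:275,u]
    r=np.where(seg)[0]+150
    # expected row band
    if u<325: r=r[(r>178)&(r<192)]
    elif u<372: r=r[(r>184)&(r<253)]
    else: r=r[(r>246)&(r<260)]
    if len(r)==0: continue
    X=T.onz((u,r.mean()),.170)
    # scene column band: find vertical position at this projected point
    p=S.pr(X)
    # height: sample along scene pixel column range near
    c=int(round(p[0]-1.5)); rr=np.where(sm[max(0,int(p[1])-12):int(p[1])+13,c])[0]
    rs=rr.mean()+max(0,int(p[1])-12) if len(rr) else np.nan
    print(u,round(r.mean(),1),len(r),X[:2].round(4),"scene dv",round(rs-p[1],1),len(rr))
for cam,n in((S,"S"),(T,"T")):
    hsv=cv2.cvtColor(cam.im,cv2.COLOR_RGB2HSV)
    b=((hsv[...,0]<14)&(hsv[...,1]>130)&(hsv[...,2]>40)).astype(np.uint8)
    k,l,st,ce=cv2.connectedComponentsWithStats(b)
    for i in range(1,k):
        if st[i,4]>25: print(n,"brown",st[i],ce[i].round(1))
    b=((hsv[...,0]>155)&(hsv[...,1]>80)&(hsv[...,2]>90)).astype(np.uint8)
    k,l,st,ce=cv2.connectedComponentsWithStats(b)
    for i in range(1,k):
        if st[i,4]>25: print(n,"pink",st[i],ce[i].round(1))
E
```

```text
244 183.0 3 [0.5861 0.1011] scene dv -0.5 7
248 183.5 4 [0.5854 0.0944] scene dv -0.3 7
252 183.5 4 [0.5855 0.0878] scene dv 2.4 11
256 183.5 4 [0.5856 0.0812] scene dv -4.4 6
264 184.0 3 [0.585  0.0679] scene dv 4.1 12
268 183.5 4 [0.5859 0.0612] scene dv 3.7 16
272 184.0 3 [0.5852 0.0545] scene dv 3.9 16
276 182.5 8 [0.5878 0.0479] scene dv 2.1 16
280 183.2 6 [0.5868 0.0412] scene dv -2.1 7
284 184.5 4 [0.5847 0.0346] scene dv -0.5 6
288 184.5 4 [0.5848 0.0279] scene dv -0.4 7
292 185.0 3 [0.584  0.0212] scene dv -0.2 7
296 185.0 3 [0.5841 0.0145] scene dv -0.5 7
300 185.0 3 [0.5842 0.0079] scene dv -2.9 13
304 184.5 4 [0.5852 0.0012] scene dv -3.8 19
308 184.5 4 [ 0.5853 -0.0055] scene dv -3.2 19
312 184.5 4 [ 0.5854 -0.0122] scene dv -4.0 18
316 184.5 4 [ 0.5855 -0.0189] scene dv -5.9 15
320 185.5 4 [ 0.5839 -0.0256] scene dv -5.0 12
324 186.5 4 [ 0.5823 -0.0323] scene dv -0.6 7
328 186.5 4 [ 0.5824 -0.039 ] scene dv -1.5 6
332 188.5 4 [ 0.5792 -0.0457] scene dv -1.7 6
336 190.5 4 [ 0.5759 -0.0524] scene dv -2.4 7
340 194.0 5 [ 0.57   -0.0591] scene dv -3.5 8
344 200.5 8 [ 0.5591
[... 1916 characters left out ...]
T brown [374   0  25  21 182] [386.8  10.1]
T brown [408   0   7  14  40] [410.6   6. ]
T brown [418   0  22  23 177] [429.8  10.7]
T brown [497   0   8  12  36] [500.8   4.4]
T brown [557   0  10  12  37] [561.5   4.8]
T brown [90  2 12 12 40] [94.7  7.4]
T brown [117   3   7  12  32] [119.8   8.7]
T brown [254   3  10  15  45] [257.8  10.8]
T brown [437   7  36  67 522] [454.2  39.2]
T brown [194   9  12   8  40] [199.3  12.6]
T brown [210   8  10   9  39] [214.1  12.1]
T brown [514   9  14  16  82] [519.8  16.5]
T brown [558  11  15  15  50] [563.9  17.2]
T brown [553  20  14   6  27] [559.7  23. ]
T brown [ 593  220   47   54 1252] [619.4 244.3]
T pink [409 307  18  10 131] [417.6 311.1]
```

```bash
python3 - <<'E'
from h import *
S=Cam("scene0.npz");T=Cam("top0.npz")
p,q=(118,227),(439.8,250.6)
X=tri(S,p,T,q);print("htop",X,S.pr(X)-p,T.pr(X)-q, T.onz(q,.228),S.onz(p,.228))
p=(131.5,258); print("ring scene",S.onz(p,.168)); print("handle bottom scene",S.onz((128,251),.186))
p,q=(143,206),(423,312);X=tri(S,p,T,q);print("pink top",X,S.pr(X)-p)
# nominal rod in world; print vs top trace
x=cv2.resize(T.im[235:275,415:465],None,fx=14,fy=14,interpolation=cv2.INTER_CUBIC);cv2.imwrite("pics/c4.png",x[:,:,::-1])
E
```

```text
htop [ 0.4720957  -0.21218677  0.22319875] [-0.61717201  0.06345278] [-0.2609395   0.01302271] [ 0.47166929 -0.21141034  0.228     ] [ 0.47706134 -0.2100806   0.228     ]
ring scene [ 0.47784766 -0.21241707  0.168     ]
handle bottom scene [ 0.48073667 -0.21146289  0.186     ]
pink top [ 0.37537437 -0.1968274   0.15954655] [-2.48637762  0.21838977]
```

View pics/c4.png

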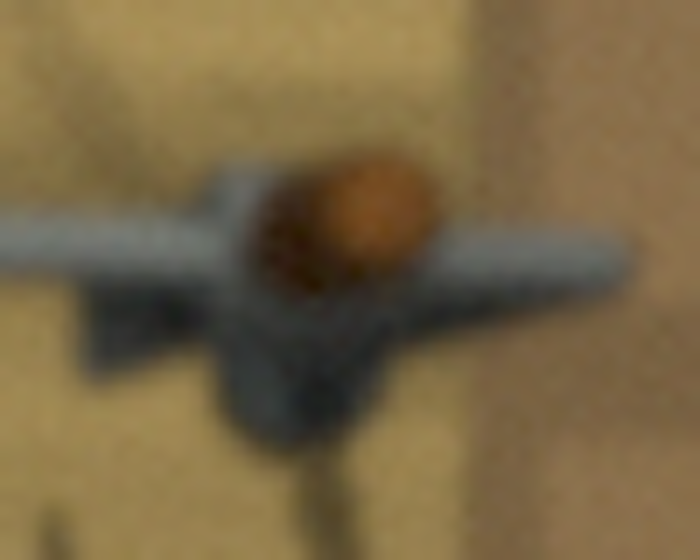

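>>> servo_tool:
  motion:
    - [0,0,0,-1,0,0,-0.8]
    - [0,0,0,-0.3,0,0,-0.8]
    - [0,0,0,0,0,0,-0.84]
    - [0,-1,0.36,0,0,0,0]
    - [0,-1,0.36,0,0,0,0]
    - [0,-1,0.36,0,0,0,0]
    - [0,-1,0.36,0,0,0,0]
    - [0,-1,0.36,0,0,0,0]

```text
clock: 1.1
tool_pos: [0.2781, 0.3211, 0.2701]
ee_rot: [0.715, 0.699, -0.0, -0.0]
force: [0.9, 0.2, 0.4]
width: 0.0852
```

>>> servo_tool:
  motion:
    - [0,-1,0.38,0,0,0,0]
    - [0,-1,0.38,0,0,0,0]
    - [0,-1,0.38,0,0,0,0]
    - [0,-1,0.38,0,0,0,0]
    - [0,-1,0.38,0,0,0,0]
    - [0,-1,0.38,0,0,0,0]
    - [0,-1,0.38,0,0,0,0]
    - [0,-1,0.38,0,0,0,0]

```text
clock: 2.1
tool_pos: [0.364, 0.0791, 0.2702]
ee_rot: [0.715, 0.699, -0.0, -0.0]
force: [-0.2, 0.2, 0.2]
width: 0.0853
```

>>> servo_tool:
  motion:
    - [0,-1,0.4,0,0,0,0]
    - [0,-1,0.4,0,0,0,0]
    - [0,-1,0.4,0,0,0,0]
    - [0,-1,0.4,0,0,0,0]
    - [0,-1,0.4,0,0,0,0]
    - [0,-1,0.4,0,0,0,0]
    - [0,-1,0.4,0,0,0,0]
    - [0,0,0,0,0,0,0]

```text
clock: 3.1
tool_pos: [0.4436, -0.133, 0.2696]
ee_rot: [0.716, 0.699, -0.0, -0.0]
force: [0.5, 1.7, 0.3]
width: 0.0854
```

>>> servo_tool:
  motion:
    - [0,-0.9,0.36,0,0,0,0]
    - [0,-0.9,0.36,0,0,0,0]
    - [0,-0.85,0.35,0,0,0,0]
    - [0,0,0,0,0,0,0]
    - [0,0,0,0,0,0,0]

```text
clock: 3.72
tool_pos: [0.4733, -0.2109, 0.2702]
ee_rot: [0.715, 0.699, 0.0, -0.0]
force: [-0.1, 0.2, 0.2]
width: 0.0856
```

```bash
python3 - <<'E'
from cell import *
import cv2,numpy as np
s=state();print(s["tool_pos"],s["ee_rot"],s["force"])
for n in("scene","top"):
    c=capture(n); np.savez(f"{n}1.npz",**c); im=c["image"]
    im=im[160:350,60:300] if n=="scene" else im[190:310,350:510]
    cv2.imwrite(f"pics/{n}1.png",cv2.resize(im,None,fx=3,fy=3,interpolation=cv2.INTER_CUBIC)[:,:,::-1])
E
```

```text
[ 0.47326036 -0.21085075  0.27024939] [ 7.14706113e-01  6.99424814e-01  1.57927735e-05 -3.17569275e-04] [-0.05563893  0.24719621  0.24772281]
```

View pics/scene1.png

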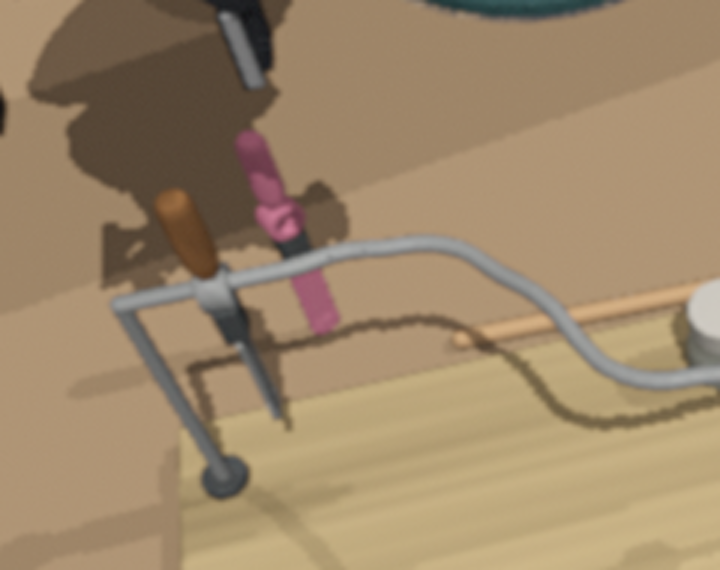

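View pics/top1.png

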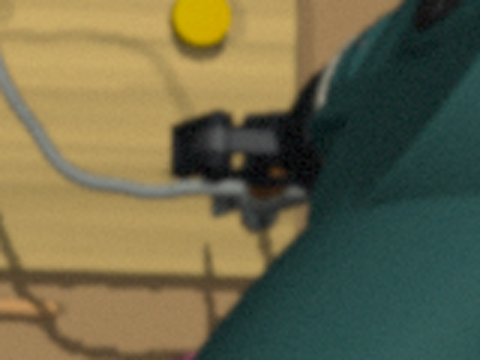

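```bash
python3 - <<'E'
from h import *
S=Cam("scene0.npz");T=Cam("top0.npz")
for dy in(-.0427,.0427,-.057,.057,0):
  for z in (.27,.283): print(dy,z,((S.pr([.4733,-.211+dy,z])-[60,160])*3).round(),((T.pr([.4733,-.211+dy,z])-[350,190])*3).round())
E
```

```text
-0.0427 0.27 [ 15. 145.] [374. 172.]
-0.0427 0.283 [ -0. 121.] [381. 169.]
0.0427 0.27 [250.  98.] [204. 170.]
0.0427 0.283 [240.  74.] [210. 167.]
-0.057 0.27 [-26. 154.] [402. 172.]
-0.057 0.283 [-42. 129.] [410. 170.]
0.057 0.27 [287.  91.] [176. 170.]
0.057 0.283 [278.  66.] [181. 167.]
0 0.27 [134. 122.] [289. 171.]
0 0.283 [122.  97.] [296. 168.]
```

>>> servo_tool:
  motion:
    - [0,-0.05,0.03,0.6,0,0,0]
    - [0,0,0,0.6,0,0,0]
    - [0,0,0,0.5,0,0,0]
    - [0,0,0,0.4,0,0,0]
    - [0,0,0,0.3,0,0,0]
    - [0,0,0,0.2,0,0,0]
    - [0,0,0,0,0,0,0]

```text
clock: 4.7
tool_pos: [0.4744, -0.2133, 0.1921]
ee_rot: [0.715, 0.699, -0.0, -0.0]
force: [-0.6, -0.6, 0.1]
width: 0.0858
```

```bash
python3 - <<'E'
from cell import *
import cv2,numpy as np
s=state();print(s["tool_pos"],s["force"])
for n in("scene",):
    c=capture(n); im=c["image"]
    im=im[160:350,60:300] if n=="scene" else im[190:310,350:510]
    cv2.imwrite(f"pics/{n}2.png",cv2.resize(im,None,fx=3,fy=3,interpolation=cv2.INTER_CUBIC)[:,:,::-1])
E
```

```text
[ 0.47444355 -0.21326791  0.19214413] [-0.63890367 -0.56162363  0.09414438]
```

View pics/scene2.png

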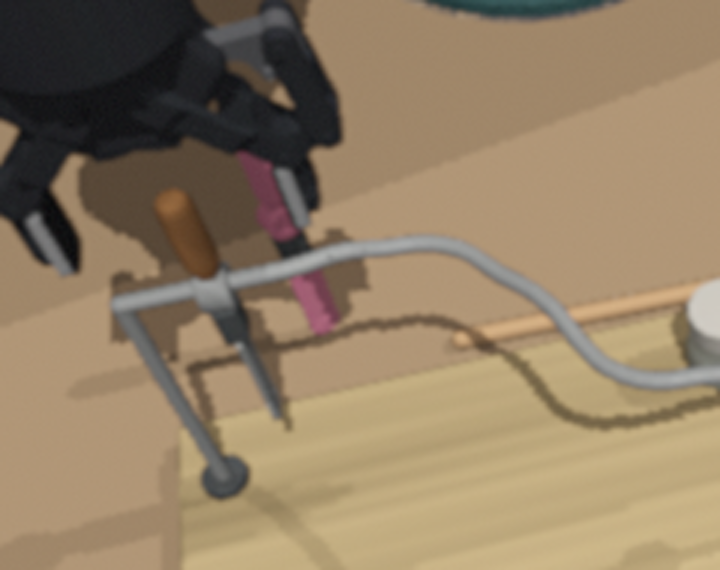

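>>> servo_tool:
  motion:
    - [0.6,0,0,0,0,0,0]
    - [0.6,0,0,0,0,0,0]
    - [0.7,0,0,0,0,0,0]
    - [0.7,0,0,0,0,0,0]
    - [0.75,0,0,0,0,0,0]
    - [0.75,0,0,0,0,0,0]

```text
clock: 5.5
tool_pos: [0.4745, -0.2134, 0.1923]
ee_rot: [0.715, 0.699, 0.0, -0.0]
force: [0.2, 0.6, 0.4]
width: 0.0215
```

>>> servo_tool:
  motion:
    - [0.8,0,0,0,0,0,0]
    - [0.85,0,0,0,0,0,0]
    - [1,0,0,0,0,0,0]
    - [1,0,0,0,0,0,0]

```text
clock: 6.0
tool_pos: [0.4746, -0.2133, 0.1924]
ee_rot: [0.715, 0.699, 0.0, 0.0]
force: [-0.1, 1.6, 4.1]
width: 0.0144
```

```bash
python3 - <<'E'
from cell import *
import cv2,numpy as np
s=state();print(s["tool_pos"],s["force"],s["torque"],s["width"])
c=capture("scene"); im=c["image"][160:350,60:300]
cv2.imwrite(f"pics/scene3.png",cv2.resize(im,None,fx=3,fy=3,interpolation=cv2.INTER_CUBIC)[:,:,::-1])
E
```

```text
[ 0.47457497 -0.21329852  0.19238206] [-0.07985716  1.62813396  4.12271018] [ 0.2895761   0.06255661 -0.00784032] 0.01440716825835659
```

View pics/scene3.png

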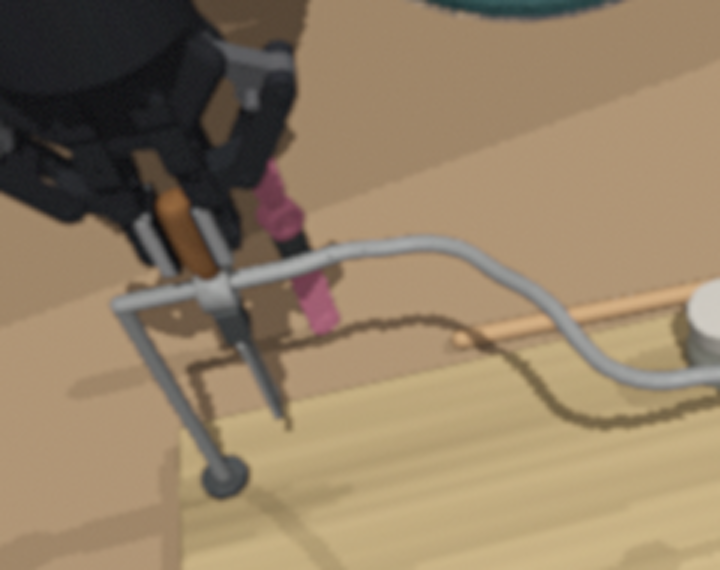

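>>> servo_tool:
  motion:
    - [1,0,0,-0.03,0,0,0]
    - [1,0,0,0,0,0,0]

```text
clock: 6.3
tool_pos: [0.4744, -0.2134, 0.193]
ee_rot: [0.715, 0.699, -0.0, -0.0]
force: [-0.2, 0.2, -1.1]
width: 0.0143
```

>>> servo_tool:
  motion:
    - [1,0,0,-0.03,0,0,0]
    - [1,0,0,0,0,0,0]

```text
clock: 6.55
tool_pos: [0.4745, -0.2134, 0.1941]
ee_rot: [0.715, 0.699, -0.0, -0.0]
force: [-0.4, 0.6, -1.9]
width: 0.0142
```

>>> servo_tool:
  motion:
    - [1,0,0,-0.03,0,0,0]
    - [1,0,0,0,0,0,0]

```text
clock: 6.8
tool_pos: [0.4745, -0.2134, 0.195]
ee_rot: [0.715, 0.699, 0.0, 0.0]
force: [0.4, -0.5, -1.1]
width: 0.0143
```

```bash
cat > trace.py <<'E'
from h import *
from scipy.interpolate import UnivariateSpline
from scipy.ndimage import map_coordinates
S=Cam("scene0.npz");T=Cam("top0.npz")
def sat(im): 
    f=cv2.GaussianBlur(im,(3,3),0).astype(float); return f[...,0]-f[...,2]   # R-B : wood high, rod ~0
# nominal
yaw=-.021;ey=np.array([.021,1.]);ex=np.array([1,-.021])
def nominal(P0,L1=.122,Ld=.075,L3=.102,n=2e-3):
    pts=[];p=np.array([0.,0.]);h=0.
    segs=[(L1,0),(.04*np.pi/3,1),(Ld,0),(.04*np.pi/3,-1),(L3,0)]
    ds=.0005
    for L,k in segs:
        N=int(round(L/ds))
        for i in range(N):
            h2=h+k*(L/N)/.04/2; p=p+np.array([np.sin(h2),np.cos(h2)])*L/N; h+=k*(L/N)/.04; pts.append((*p,h))
    a=np.array(pts); w=P0+a[:,:1]*ex+a[:,1:2]*ey
    return np.c_[w,a[:,2]]
def trace(cam,N,z,img,sh=(0,0),half=.012):
    out=[]
    for x,y,h in N[::8]:
        t=np.sin(h)*ex+np.cos(h)*ey; nn=np.array([t[1],-t[0]])   # right of travel
        o=np.linspace(-half,half,97)
        px=np.array([cam.pr([x+nn[0]*k,y+nn[1]*k,z]) for k in o])+sh
        v=map_coordinates(img,[px[:,1],px[:,0]],order=1)
        b=np.percentile(v,75); w=np.clip(b-15-v,0,None)
        # keep the contiguous peak near smallest
        i=np.argmax(np.convolve(w*np.exp(-(o/.008)**2),np.ones(25),'same')); m=np.abs(o-o[i])<.0055
        c=(w*m*o).sum()/max((w*m).sum(),1e-9)
        out.append((c,w[i]))
    return np.array(out)
E
python3 - <<'E'
from trace import *
N=nominal(np.array([.4738,-.256]))
a=trace(T,N,.170,sat(T.im));b=trace(S,N,.170,sat(S.im),(2.6,0))
s=np.arange(len(a))*4
for i in range(0,len(a)):
    x,y,h=N[::8][i]
    print(s[i],round(x,4),round(y,4),round(np.degrees(h)),"top off mm",round(a[i,0]*1e3,1),int(a[i,1]),"scene off",round(b[i,0]*1e3,1),int(b[i,1]))
E
```

```text
0 0.4738 -0.2555 0 top off mm -1.5 34 scene off -1.2 30
4 0.4739 -0.2515 0 top off mm -1.7 38 scene off 0.0 0
8 0.474 -0.2475 0 top off mm -2.0 35 scene off -2.3 18
12 0.4741 -0.2435 0 top off mm -2.3 33 scene off -2.2 39
16 0.4741 -0.2395 0 top off mm -2.7 34 scene off -2.2 40
20 0.4742 -0.2355 0 top off mm -3.8 41 scene off -2.1 40
24 0.4743 -0.2315 0 top off mm -6.0 46 scene off -2.1 40
28 0.4744 -0.2275 0 top off mm -6.7 46 scene off -2.2 41
32 0.4745 -0.2235 0 top off mm -7.4 32 scene off -1.8 30
36 0.4746 -0.2195 0 top off mm -9.3 21 scene off 0.9 5
40 0.4747 -0.2155 0 top off mm -9.4 9 scene off 0.0 0
44 0.4747 -0.2115 0 top off mm 0.0 0 scene off 0.0 0
48 0.4748 -0.2075 0 top off mm -2.3 12 scene off 0.0 0
52 0.4749 -0.2035 0 top off mm -2.4 31 scene off -2.3 36
56 0.475 -0.1995 0 top off mm -2.5 32 scene off -2.3 40
60 0.4751 -0.1955 0 top off mm -2.5 35 scene off -2.2 40
64 0.4752 -0.1915 0 top off mm -1.2 35 scene off -2.3 40
68 0.4752 -0.1875 0 top off mm -0.8 44 scene off -2.3 38
72 0.4753 -0.1835 0 top off mm -0.9 44 scene off -2.5 34
76 0.4754 -0.1795 0 top off mm -1.3
[... 3695 characters left out ...]
.6 51 scene off -2.0 29
336 0.5847 0.0261 0 top off mm -0.6 51 scene off -2.3 40
340 0.5848 0.0301 0 top off mm -0.4 49 scene off -2.3 40
344 0.5849 0.0341 0 top off mm -0.5 48 scene off -2.3 40
348 0.585 0.0381 0 top off mm -0.8 32 scene off -2.3 37
352 0.5851 0.0421 0 top off mm -0.5 17 scene off -2.3 11
356 0.5851 0.0461 0 top off mm 0.7 33 scene off -2.8 1
360 0.5852 0.0501 0 top off mm 0.6 41 scene off -3.1 0
364 0.5853 0.0541 0 top off mm -0.1 39 scene off -2.8 0
368 0.5854 0.0581 0 top off mm -0.5 45 scene off -2.3 12
372 0.5855 0.0621 0 top off mm -0.4 55 scene off -2.3 38
376 0.5856 0.0661 0 top off mm -0.5 53 scene off -2.2 40
380 0.5856 0.0701 0 top off mm -0.6 41 scene off -1.6 5
```

```bash
cat > plan.py <<'E'
from trace import *
import json,sys,os
def build():
    N=nominal(np.array([.4738,-.256])); a=trace(T,N,.170,sat(T.im))[:,0]
    s=np.arange(len(N))*.0005; sa=s[::8]
    a=a.copy(); a[sa<.07]=-.0009; a[sa>.330]=-.0005
    dz=.0025*np.where((sa>.164)&(sa<.238),np.sin(np.pi*(sa-.164)/.074)**2,0)
    a=a-np.where(dz>0,.17*dz,0)
    off=UnivariateSpline(sa,a,s=len(sa)*(.00015**2))(s)
    n=np.c_[np.cos(N[:,2])[:,None]*ex-np.sin(N[:,2])[:,None]*ey]
    xy=N[:,:2]+off[:,None]*n
    z=np.interp(s,sa,dz)
    d=np.gradient(cv2.blur(xy.astype(np.float64),(1,15),borderType=cv2.BORDER_REPLICATE),axis=0)
    th=np.arctan2(d[:,1],d[:,0])
    sl=np.r_[0,np.cumsum(np.linalg.norm(np.diff(xy,axis=0),axis=1))]
    return np.c_[sl,xy,z,th]
if not os.path.exists("path.npy"): np.save("path.npy",build())
P=np.load("path.npy")
def at(s): return np.array([np.interp(s,P[:,0],P[:,i]) for i in range(1,5)])
# usage: plan.py nrows step bx by bz(mm)
if __name__=="__main__":
    from cell import state
    n=int(sys.argv[1]);st=float(sys.argv[2])/1e3;b=np.array([float(v) for v in sys.argv[3:6]])/1e3
    S0=state();R=cv2.Rodrigues(np.zeros(3))[0]
    q=S0["ee_rot"];yaw=np.arctan2(2*(q[0]*q[1]+q[2]*q[3]),q[0]**2-q[1]**2-q[2]**2+q[3]**2)
    pm=S0["tool_pos"];F=S0["force"]
    f=np.array([np.cos(yaw),np.sin(yaw)]);r=np.array([f[1],-f[0]])
    print("meas",pm.round(4),"yaw",round(np.degrees(yaw),1),"F fwd/right/up",round(F[:2]@f,1),round(F[:2]@r,1),round(F[2],1))
    if os.path.exists("cmd.json") and not(len(sys.argv)>6): c=json.load(open("cmd.json"));p=np.array(c["p"]);yw=c["yaw"]
    else: p=pm.copy();yw=yaw
    print("cmd-meas mm: fwd,right,up",[round(v*1e3,1) for v in((p-pm)[:2]@f,(p-pm)[:2]@r,(p-pm)[2])],"yaw",round(np.degrees(yw-yaw),1))
    Z0=.1950
    s=P[np.argmin(np.linalg.norm(P[:,1:3]+b[:2]-p[:2],axis=1)),0]
    print("s",round(s,4)); rows=[]
    for i in range(n):
        s=min(s+st,P[-1,0]); x,y,z,th=at(s)
        tgt=np.array([x+b[0],y+b[1],Z0+z+b[2]])
        f=np.array([np.cos(yw),np.sin(yw)]);r=np.array([f[1],-f[0]]);d=tgt-p
        row=np.round([d[:2]@f/.03,d[:2]@r/.03,-d[2]/.03],2); w=round(float(np.clip(np.degrees(yw-th)/10,-1,1)),2)
        rows.append([1,*map(float,row),0,0,w])
        p=p+.03*np.r_[row[0]*f+row[1]*r,-row[2]]; yw-=np.radians(10*w)
    json.dump({"p":list(p),"yaw":yw},open("cmd.json","w"))
    print(json.dumps(rows)); print("end",p.round(4),round(np.degrees(yw),1),"s",round(s,4))
E
python3 plan.py 7 4 0.6 1.5 0; python3 -c "
from plan import *
for s in np.arange(0,P[-1,0],.02): print(round(s,3),at(s).round(4))"
```

```text
meas [ 0.4745 -0.2134  0.195 ] yaw 88.7 F fwd/right/up -0.5 0.4 -1.1
cmd-meas mm: fwd,right,up [np.float64(0.0), np.float64(0.0), np.float64(0.0)] yaw 0.0
s 0.0405
[[1, 0.13, -0.01, 0.0, 0, 0, 0.06], [1, 0.13, 0.0, 0.0, 0, 0, 0.06], [1, 0.14, 0.0, 0.0, 0, 0, 0.02], [1, 0.13, 0.0, 0.0, 0, 0, -0.03], [1, 0.13, 0.0, 0.0, 0, 0, -0.1], [1, 0.14, 0.0, 0.0, 0, 0, -0.15], [1, 0.13, -0.0, 0.0, 0, 0, -0.21]]
end [ 0.4751 -0.1855  0.195 ] 92.2 s 0.0685
0.0 [ 0.4728 -0.2555  0.      1.5257]
0.02 [ 0.4734 -0.2355  0.      1.5584]
0.04 [ 0.4736 -0.2155  0.      1.5473]
0.06 [ 0.4744 -0.1955  0.      1.5438]
0.08 [ 0.4733 -0.1756  0.      1.7022]
0.1 [ 0.4721 -0.1557  0.      1.4813]
0.12 [ 0.4753 -0.1359  0.      1.4292]
0.14 [ 0.4805 -0.1167  0.      1.0872]
0.16 [ 0.494  -0.1023  0.      0.5887]
0.18 [ 0.5105 -0.091   0.0009  0.6608]
0.2 [ 0.527  -0.0798  0.0025  0.4852]
0.22 [ 0.5453 -0.0718  0.0013  0.3774]
0.24 [ 0.5637 -0.0638  0.      0.5093]
0.26 [ 0.5774 -0.0496  0.      1.0708]
0.28 [ 0.5833 -0.0306  0.      1.4467]
0.3 [ 0.5855 -0.0108  0.      1.5397]
0.32 [0.5842 0.0092 0.     1.6116]
0.34 [0.5842 0.0291 0.     1.5472]
0.36 [0.5847 0.0491 0.     1.546 ]
0.38 [0.5851 0.0691 0.     1.5617]
```

>>> servo_tool:
  motion:
    - [1,0.13,-0.01,0,0,0,0.06]
    - [1,0.13,0,0,0,0,0.06]
    - [1,0.14,0,0,0,0,0.02]
    - [1,0.13,0,0,0,0,-0.03]
    - [1,0.13,0,0,0,0,-0.1]
    - [1,0.14,0,0,0,0,-0.15]
    - [1,0.13,0,0,0,0,-0.21]

```text
clock: 7.68
tool_pos: [0.475, -0.1851, 0.195]
ee_rot: [0.692, 0.722, 0.0, -0.0]
force: [-0.9, -0.4, -1.5]
width: 0.0145
```

```bash
python3 plan.py 6 4 0.6 1.5 0
```

```text
meas [ 0.475  -0.1851  0.195 ] yaw 92.4 F fwd/right/up -0.3 -0.9 -1.5
cmd-meas mm: fwd,right,up [np.float64(-0.3), np.float64(0.0), np.float64(0.1)] yaw -0.1
s 0.0685
[[1, 0.13, -0.01, 0.0, 0, 0, -0.25], [1, 0.14, 0.0, 0.0, 0, 0, -0.2], [1, 0.13, 0.0, 0.0, 0, 0, -0.08], [1, 0.13, 0.0, 0.0, 0, 0, 0.04], [1, 0.14, 0.0, 0.0, 0, 0, 0.17], [1, 0.13, 0.0, 0.0, 0, 0, 0.3]]
end [ 0.4724 -0.1616  0.195 ] 92.4 s 0.0925
```

Essentially contact-free so far. Continuing through the first bow.

>>> servo_tool:
  motion:
    - [1,0.13,-0.01,0,0,0,-0.25]
    - [1,0.14,0,0,0,0,-0.2]
    - [1,0.13,0,0,0,0,-0.08]
    - [1,0.13,0,0,0,0,0.04]
    - [1,0.14,0,0,0,0,0.17]
    - [1,0.13,0,0,0,0,0.3]

```text
clock: 8.43
tool_pos: [0.4723, -0.1613, 0.195]
ee_rot: [0.693, 0.721, 0.0, 0.0]
force: [0.0, 1.2, -1.3]
width: 0.0141
```

```bash
python3 plan.py 6 4 0.6 1.5 0
```

```text
meas [ 0.4723 -0.1613  0.195 ] yaw 92.3 F fwd/right/up 1.2 0.1 -1.3
cmd-meas mm: fwd,right,up [np.float64(-0.3), np.float64(0.1), np.float64(0.1)] yaw 0.2
s 0.0927
[[1, 0.14, 0.01, 0.0, 0, 0, 0.43], [1, 0.13, 0.0, 0.0, 0, 0, 0.39], [1, 0.14, 0.01, 0.0, 0, 0, 0.28], [1, 0.13, 0.0, 0.0, 0, 0, 0.15], [1, 0.13, 0.0, 0.0, 0, 0, 0.03], [1, 0.14, 0.0, 0.0, 0, 0, -0.1]]
end [ 0.4754 -0.1375  0.195 ] 80.6 s 0.1167
```

>>> servo_tool:
  motion:
    - [1,0.14,0.01,0,0,0,0.43]
    - [1,0.13,0,0,0,0,0.39]
    - [1,0.14,0.01,0,0,0,0.28]
    - [1,0.13,0,0,0,0,0.15]
    - [1,0.13,0,0,0,0,0.03]
    - [1,0.14,0,0,0,0,-0.1]

```text
clock: 9.18
tool_pos: [0.4754, -0.1373, 0.195]
ee_rot: [0.762, 0.647, -0.0, -0.0]
force: [-0.7, -0.1, -0.7]
width: 0.0141
```

```bash
python3 plan.py 6 3.5 0.6 1.5 0
```

```text
meas [ 0.4754 -0.1373  0.195 ] yaw 80.7 F fwd/right/up -0.3 -0.7 -0.7
cmd-meas mm: fwd,right,up [np.float64(-0.3), np.float64(0.1), np.float64(0.1)] yaw -0.1
s 0.1169
[[1, 0.12, -0.0, 0.0, 0, 0, -0.13], [1, 0.12, -0.0, 0.0, 0, 0, 0.06], [1, 0.11, 0.0, 0.0, 0, 0, 0.3], [1, 0.12, 0.0, 0.0, 0, 0, 0.38], [1, 0.12, 0.01, 0.0, 0, 0, 0.43], [1, 0.11, 0.0, 0.0, 0, 0, 0.48]]
end [ 0.4801 -0.1171  0.195 ] 65.4 s 0.1379
```

>>> servo_tool:
  motion:
    - [1,0.12,0,0,0,0,-0.13]
    - [1,0.12,0,0,0,0,0.06]
    - [1,0.11,0,0,0,0,0.3]
    - [1,0.12,0,0,0,0,0.38]
    - [1,0.12,0.01,0,0,0,0.43]
    - [1,0.11,0,0,0,0,0.48]

```text
clock: 9.93
tool_pos: [0.4801, -0.1169, 0.195]
ee_rot: [0.842, 0.539, -0.0, 0.0]
force: [0.1, -0.6, -1.3]
width: 0.0145
```

```bash
python3 plan.py 6 3.5 0.6 1.5 0
```

```text
meas [ 0.4801 -0.1169  0.195 ] yaw 65.3 F fwd/right/up -0.5 0.3 -1.3
cmd-meas mm: fwd,right,up [np.float64(-0.2), np.float64(0.1), np.float64(0.1)] yaw 0.2
s 0.1381
[[1, 0.12, 0.01, 0.0, 0, 0, 0.56], [1, 0.12, 0.0, 0.0, 0, 0, 0.58], [1, 0.12, 0.01, 0.0, 0, 0, 0.56], [1, 0.11, 0.01, 0.0, 0, 0, 0.52], [1, 0.12, -0.0, 0.0, 0, 0, 0.46], [1, 0.12, 0.0, 0.0, 0, 0, 0.4]]
end [ 0.4939 -0.1011  0.195 ] 34.6 s 0.1591
```

>>> servo_tool:
  motion:
    - [1,0.12,0.01,0,0,0,0.56]
    - [1,0.12,0,0,0,0,0.58]
    - [1,0.12,0.01,0,0,0,0.56]
    - [1,0.11,0.01,0,0,0,0.52]
    - [1,0.12,0,0,0,0,0.46]
    - [1,0.12,0,0,0,0,0.4]

```text
clock: 10.68
tool_pos: [0.4939, -0.1009, 0.195]
ee_rot: [0.955, 0.296, -0.0, 0.0]
force: [0.0, 0.2, -1.9]
width: 0.0144
```

```bash
python3 plan.py 6 4 0.6 1.5 0
```

```text
meas [ 0.4939 -0.1009  0.195 ] yaw 34.5 F fwd/right/up 0.1 -0.1 -1.9
cmd-meas mm: fwd,right,up [np.float64(-0.2), np.float64(0.1), np.float64(0.1)] yaw 0.2
s 0.159
[[1, 0.13, 0.01, 0.0, 0, 0, 0.3], [1, 0.13, 0.0, 0.0, 0, 0, -0.06], [1, 0.13, -0.0, -0.01, 0, 0, -0.27], [1, 0.14, -0.0, -0.0, 0, 0, -0.2], [1, 0.13, -0.01, -0.02, 0, 0, -0.09], [1, 0.13, 0.0, -0.01, 0, 0, 0.02]]
end [ 0.5133 -0.0877  0.1962] 37.6 s 0.183
```

>>> servo_tool:
  motion:
    - [1,0.13,0.01,0,0,0,0.3]
    - [1,0.13,0,0,0,0,-0.06]
    - [1,0.13,0,-0.01,0,0,-0.27]
    - [1,0.14,0,0,0,0,-0.2]
    - [1,0.13,-0.01,-0.02,0,0,-0.09]
    - [1,0.13,0,-0.01,0,0,0.02]

```text
clock: 11.42
tool_pos: [0.5135, -0.0875, 0.1962]
ee_rot: [0.947, 0.323, 0.0, 0.0]
force: [-0.1, 0.8, -0.5]
width: 0.0144
```

```bash
python3 - <<'E'
from cell import *
import cv2
im=capture("scene")["image"][190:350,120:330]
cv2.imwrite(f"pics/scene4.png",cv2.resize(im,None,fx=3.5,fy=3.5,interpolation=cv2.INTER_CUBIC)[:,:,::-1])
E
python3 plan.py 6 4 0.6 1.5 0
```

```text
meas [ 0.5138 -0.0873  0.1962] yaw 37.6 F fwd/right/up -0.4 0.2 -1.5
cmd-meas mm: fwd,right,up [np.float64(-0.6), np.float64(0.0), np.float64(0.0)] yaw 0.0
s 0.1831
[[1, 0.14, 0.0, -0.01, 0, 0, 0.12], [1, 0.13, 0.01, -0.02, 0, 0, 0.23], [1, 0.14, -0.0, -0.0, 0, 0, 0.3], [1, 0.13, 0.0, -0.01, 0, 0, 0.28], [1, 0.13, 0.01, -0.0, 0, 0, 0.23], [1, 0.14, -0.0, 0.0, 0, 0, 0.18]]
end [ 0.5341 -0.0752  0.1974] 24.2 s 0.2071
```

View pics/scene4.png

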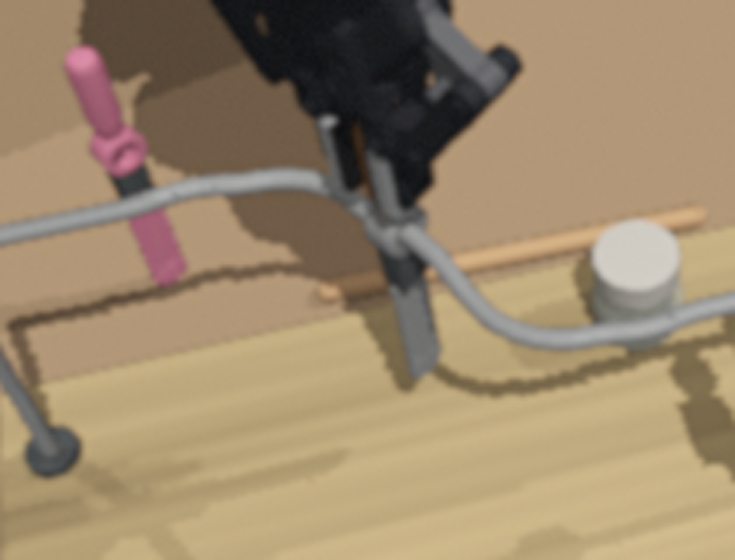

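The ring is at about crop (395,230) on the rod past the first bend, with the blade turned to match. Continuing.

>>> servo_tool:
  motion:
    - [1,0.14,0,-0.01,0,0,0.12]
    - [1,0.13,0.01,-0.02,0,0,0.23]
    - [1,0.14,0,0,0,0,0.3]
    - [1,0.13,0,-0.01,0,0,0.28]
    - [1,0.13,0.01,0,0,0,0.23]
    - [1,0.14,0,0,0,0,0.18]

```text
clock: 12.22
tool_pos: [0.5343, -0.0751, 0.1974]
ee_rot: [0.978, 0.209, -0.0, 0.0]
force: [-0.4, -0.3, -2.4]
width: 0.0144
```

```bash
python3 plan.py 6 4 0.6 1.5 0
```

```text
meas [ 0.5343 -0.0751  0.1974] yaw 24.1 F fwd/right/up -0.5 0.1 -2.4
cmd-meas mm: fwd,right,up [np.float64(-0.2), np.float64(0.1), np.float64(0.1)] yaw 0.1
s 0.2072
[[1, 0.13, 0.0, 0.01, 0, 0, 0.14], [1, 0.14, 0.0, 0.01, 0, 0, 0.08], [1, 0.13, 0.0, 0.02, 0, 0, 0.04], [1, 0.13, 0.0, 0.01, 0, 0, -0.01], [1, 0.14, 0.0, 0.01, 0, 0, -0.06], [1, 0.13, 0.0, 0.01, 0, 0, -0.1]]
end [ 0.5563 -0.066   0.1953] 23.3 s 0.2312
```

>>> servo_tool:
  motion:
    - [1,0.13,0,0.01,0,0,0.14]
    - [1,0.14,0,0.01,0,0,0.08]
    - [1,0.13,0,0.02,0,0,0.04]
    - [1,0.13,0,0.01,0,0,-0.01]
    - [1,0.14,0,0.01,0,0,-0.06]
    - [1,0.13,0,0.01,0,0,-0.1]

```text
clock: 12.98
tool_pos: [0.5565, -0.066, 0.1953]
ee_rot: [0.979, 0.203, 0.0, 0.0]
force: [-1.5, 0.4, -1.2]
width: 0.0143
```

```bash
python3 plan.py 6 3.5 0.6 1.5 0
```

```text
meas [ 0.5565 -0.066   0.1953] yaw 23.4 F fwd/right/up -1.3 -0.9 -1.2
cmd-meas mm: fwd,right,up [np.float64(-0.3), np.float64(-0.0), np.float64(0.1)] yaw -0.1
s 0.2313
[[1, 0.12, -0.0, 0.01, 0, 0, -0.14], [1, 0.12, -0.0, 0.0, 0, 0, -0.24], [1, 0.11, -0.0, 0.0, 0, 0, -0.48], [1, 0.12, -0.01, 0.0, 0, 0, -0.65], [1, 0.12, -0.01, 0.0, 0, 0, -0.62], [1, 0.11, -0.0, 0.0, 0, 0, -0.57]]
end [ 0.5737 -0.0547  0.195 ] 50.3 s 0.2523
```

>>> servo_tool:
  motion:
    - [1,0.12,0,0.01,0,0,-0.14]
    - [1,0.12,0,0,0,0,-0.24]
    - [1,0.11,0,0,0,0,-0.48]
    - [1,0.12,-0.01,0,0,0,-0.65]
    - [1,0.12,-0.01,0,0,0,-0.62]
    - [1,0.11,0,0,0,0,-0.57]

```text
clock: 13.72
tool_pos: [0.5739, -0.0545, 0.195]
ee_rot: [0.904, 0.427, 0.0, 0.0]
force: [-0.4, 0.5, -0.8]
width: 0.0141
```

```bash
python3 plan.py 7 3.5 0.6 1.5 0
```

```text
meas [ 0.5739 -0.0545  0.195 ] yaw 50.6 F fwd/right/up 0.1 -0.7 -0.8
cmd-meas mm: fwd,right,up [np.float64(-0.2), np.float64(-0.1), np.float64(0.1)] yaw -0.3
s 0.252
[[1, 0.11, -0.01, 0.0, 0, 0, -0.48], [1, 0.12, -0.0, 0.0, 0, 0, -0.49], [1, 0.11, -0.01, 0.0, 0, 0, -0.44], [1, 0.12, -0.0, 0.0, 0, 0, -0.4], [1, 0.12, -0.01, 0.0, 0, 0, -0.38], [1, 0.11, -0.0, 0.0, 0, 0, -0.37], [1, 0.12, -0.0, 0.0, 0, 0, -0.38]]
end [ 0.5835 -0.0326  0.195 ] 79.7 s 0.2765
```

>>> servo_tool:
  motion:
    - [1,0.11,-0.01,0,0,0,-0.48]
    - [1,0.12,0,0,0,0,-0.49]
    - [1,0.11,-0.01,0,0,0,-0.44]
    - [1,0.12,0,0,0,0,-0.4]
    - [1,0.12,-0.01,0,0,0,-0.38]
    - [1,0.11,0,0,0,0,-0.37]
    - [1,0.12,0,0,0,0,-0.38]

```text
clock: 14.6
tool_pos: [0.5836, -0.0325, 0.1949]
ee_rot: [0.766, 0.642, -0.0, -0.0]
force: [-0.1, 0.2, -1.7]
width: 0.0143
```

```bash
python3 plan.py 6 4 0.6 1.5 0
```

```text
meas [ 0.5836 -0.0325  0.1949] yaw 79.9 F fwd/right/up 0.2 -0.1 -1.7
cmd-meas mm: fwd,right,up [np.float64(-0.1), np.float64(-0.1), np.float64(0.1)] yaw -0.2
s 0.2763
[[1, 0.13, -0.01, 0.0, 0, 0, -0.33], [1, 0.13, -0.0, 0.0, 0, 0, -0.06], [1, 0.13, -0.0, 0.0, 0, 0, 0.12], [1, 0.14, 0.0, 0.0, 0, 0, 0.03], [1, 0.13, 0.0, 0.0, 0, 0, -0.21], [1, 0.13, -0.0, 0.0, 0, 0, -0.43]]
end [ 0.5863 -0.0091  0.195 ] 88.5 s 0.3003
```

>>> servo_tool:
  motion:
    - [1,0.13,-0.01,0,0,0,-0.33]
    - [1,0.13,0,0,0,0,-0.06]
    - [1,0.13,0,0,0,0,0.12]
    - [1,0.14,0,0,0,0,0.03]
    - [1,0.13,0,0,0,0,-0.21]
    - [1,0.13,0,0,0,0,-0.43]

```text
clock: 15.35
tool_pos: [0.5863, -0.0088, 0.195]
ee_rot: [0.715, 0.699, 0.0, 0.0]
force: [0.2, -0.4, -2.0]
width: 0.0145
```

```bash
python3 plan.py 7 4 0.6 1.5 0
```

```text
meas [ 0.5863 -0.0088  0.195 ] yaw 88.7 F fwd/right/up -0.4 0.2 -2.0
cmd-meas mm: fwd,right,up [np.float64(-0.3), np.float64(-0.0), np.float64(0.1)] yaw -0.2
s 0.3003
[[1, 0.14, -0.01, 0.0, 0, 0, -0.47], [1, 0.13, -0.0, 0.0, 0, 0, -0.24], [1, 0.13, -0.01, 0.0, 0, 0, 0.02], [1, 0.14, 0.01, 0.0, 0, 0, 0.16], [1, 0.13, -0.0, 0.0, 0, 0, 0.16], [1, 0.13, -0.0, 0.0, 0, 0, 0.14], [1, 0.14, 0.0, 0.0, 0, 0, 0.1]]
end [0.5846 0.0191 0.195 ] 89.8 s 0.3283
```

>>> servo_tool:
  motion:
    - [1,0.14,-0.01,0,0,0,-0.47]
    - [1,0.13,0,0,0,0,-0.24]
    - [1,0.13,-0.01,0,0,0,0.02]
    - [1,0.14,0.01,0,0,0,0.16]
    - [1,0.13,0,0,0,0,0.16]
    - [1,0.13,0,0,0,0,0.14]
    - [1,0.14,0,0,0,0,0.1]

```text
clock: 16.23
tool_pos: [0.5845, 0.0193, 0.195]
ee_rot: [0.709, 0.706, -0.0, 0.0]
force: [-0.1, 0.0, -1.0]
width: 0.0143
```

```bash
python3 plan.py 3 3 0.6 1.5 0; python3 - <<'E'
from cell import *
import cv2
for n in ("scene","top"):
    im=capture(n)["image"]; im=im[230:350,250:410] if n=="scene" else im[150:270,225:385]
    cv2.imwrite(f"pics/{n}5.png",cv2.resize(im,None,fx=4.5,fy=4.5,interpolation=cv2.INTER_CUBIC)[:,:,::-1])
E
```

```text
meas [0.5845 0.0193 0.195 ] yaw 89.8 F fwd/right/up 0.0 -0.1 -1.0
cmd-meas mm: fwd,right,up [np.float64(-0.3), np.float64(0.0), np.float64(0.1)] yaw 0.1
s 0.3284
[[1, 0.1, 0.0, 0.0, 0, 0, 0.05], [1, 0.1, 0.0, 0.0, 0, 0, 0.04], [1, 0.1, 0.0, 0.0, 0, 0, 0.02]]
end [0.5847 0.0281 0.195 ] 88.7 s 0.3374
```

View pics/scene5.png

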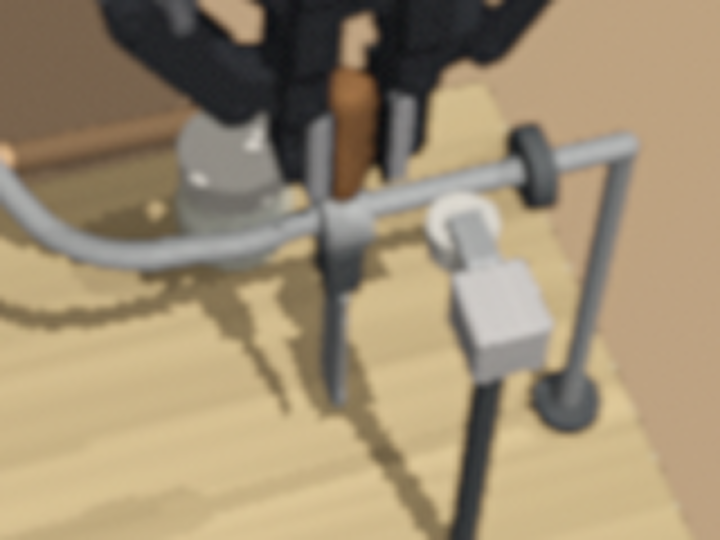

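View pics/top5.png

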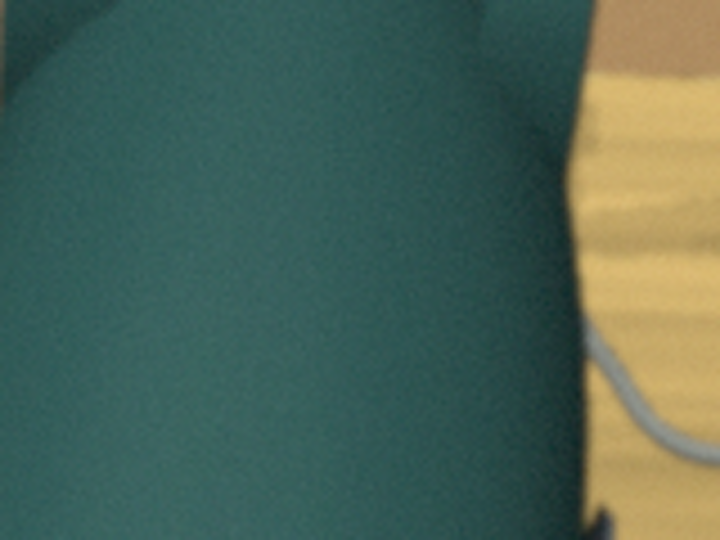

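```bash
python3 - <<'E'
from h import *
S=Cam("scene0.npz")
g=lambda u,v:(250+u/4.5,230+v/4.5)
print(S.onz(g(347,222),.170),S.onz(g(522,171),.170),S.onz(g(534,168),.170))
E
```

```text
[0.58773104 0.02193314 0.17      ] [0.58583463 0.07567413 0.17      ] [0.5858665  0.07937582 0.17      ]
```

>>> servo_tool:
  motion:
    - [1,0.1,0,0,0,0,0.05]
    - [1,0.1,0,0,0,0,0.04]
    - [1,0.1,0,0,0,0,0.02]

```text
clock: 16.7
tool_pos: [0.5846, 0.0283, 0.195]
ee_rot: [0.715, 0.699, -0.0, 0.0]
force: [0.3, -0.0, -1.4]
width: 0.0139
```

```bash
python3 plan.py 6 2 0.6 1.5 0
```

```text
meas [0.5846 0.0283 0.195 ] yaw 88.7 F fwd/right/up -0.0 0.3 -1.4
cmd-meas mm: fwd,right,up [np.float64(-0.2), np.float64(0.0), np.float64(0.1)] yaw 0.0
s 0.3374
[[1, 0.07, 0.0, 0.0, 0, 0, 0.01], [1, 0.06, 0.0, 0.0, 0, 0, 0.0], [1, 0.07, 0.0, 0.0, 0, 0, 0.01], [1, 0.07, 0.0, 0.0, 0, 0, 0.0], [1, 0.06, 0.0, 0.0, 0, 0, 0.0], [1, 0.07, 0.0, 0.0, 0, 0, 0.0]]
end [0.585  0.0401 0.195 ] 88.5 s 0.3494
```

>>> servo_tool:
  motion:
    - [1,0.07,0,0,0,0,0.01]
    - [1,0.06,0,0,0,0,0]
    - [1,0.07,0,0,0,0,0.01]
    - [1,0.07,0,0,0,0,0]
    - [1,0.06,0,0,0,0,0]
    - [1,0.07,0,0,0,0,0]

```text
clock: 17.45
tool_pos: [0.5846, 0.0401, 0.1949]
ee_rot: [0.716, 0.698, -0.0, -0.0]
force: [-3.3, -1.1, -1.1]
width: 0.0145
```

```bash
python3 plan.py 6 2 0.6 1.5 0
```

```text
meas [0.5846 0.0401 0.1949] yaw 88.5 F fwd/right/up -1.2 -3.2 -1.1
cmd-meas mm: fwd,right,up [np.float64(-0.0), np.float64(0.4), np.float64(0.2)] yaw 0.0
s 0.3494
[[1, 0.07, 0.0, 0.0, 0, 0, 0.01], [1, 0.06, 0.0, 0.0, 0, 0, -0.01], [1, 0.07, 0.0, 0.0, 0, 0, 0.0], [1, 0.07, 0.0, 0.0, 0, 0, 0.0], [1, 0.06, 0.0, 0.0, 0, 0, -0.0], [1, 0.07, 0.0, 0.0, 0, 0, -0.01]]
end [0.5853 0.0521 0.195 ] 88.6 s 0.3614
```

>>> servo_tool:
  motion:
    - [1,0.07,0,0,0,0,0.01]
    - [1,0.06,0,0,0,0,-0.01]
    - [1,0.07,0,0,0,0,0]

```text
clock: 17.82
tool_pos: [0.585, 0.0463, 0.1949]
ee_rot: [0.716, 0.698, -0.0, -0.0]
force: [-3.7, -0.0, 0.0]
width: 0.0142
```

>>> servo_tool:
  motion:
    - [1,0.07,0,0,0,0,0]
    - [1,0.06,0,0,0,0,0]
    - [1,0.07,0,0,0,0,-0.01]

```text
clock: 18.2
tool_pos: [0.5852, 0.0522, 0.195]
ee_rot: [0.715, 0.699, -0.0, -0.0]
force: [-4.7, 0.3, -1.3]
width: 0.0147
```

```bash
python3 plan.py 4 2 0.6 1.5 0
```

```text
meas [0.5852 0.0522 0.195 ] yaw 88.6 F fwd/right/up 0.1 -4.7 -1.3
cmd-meas mm: fwd,right,up [np.float64(-0.2), np.float64(0.0), np.float64(0.1)] yaw -0.0
s 0.3614
[[1, 0.07, 0.0, 0.0, 0, 0, -0.0], [1, 0.06, 0.0, 0.0, 0, 0, -0.01], [1, 0.07, 0.0, 0.0, 0, 0, -0.01], [1, 0.07, 0.0, 0.0, 0, 0, -0.0]]
end [0.5855 0.0602 0.195 ] 88.8 s 0.3694
```

>>> servo_tool:
  motion:
    - [1,0.07,0,0,0,0,0]
    - [1,0.06,0,0,0,0,-0.01]
    - [1,0.07,0,0,0,0,-0.01]
    - [1,0.07,0,0,0,0,0]

```text
clock: 18.7
tool_pos: [0.5855, 0.0604, 0.195]
ee_rot: [0.714, 0.7, 0.0, -0.0]
force: [-3.8, 1.2, -2.0]
width: 0.0144
```

```bash
python3 plan.py 4 0.9 0.6 1.5 0; python3 - <<'E'
from cell import *
import cv2
im=capture("scene")["image"][230:350,250:410]
cv2.imwrite(f"pics/scene6.png",cv2.resize(im,None,fx=4.5,fy=4.5,interpolation=cv2.INTER_CUBIC)[:,:,::-1])
E
```

```text
meas [0.5855 0.0604 0.195 ] yaw 88.8 F fwd/right/up 1.1 -3.8 -2.0
cmd-meas mm: fwd,right,up [np.float64(-0.3), np.float64(0.0), np.float64(0.1)] yaw -0.0
s 0.3694
[[1, 0.03, 0.0, 0.0, 0, 0, -0.01], [1, 0.03, 0.0, 0.0, 0, 0, -0.0], [1, 0.03, 0.0, 0.0, 0, 0, -0.01], [1, 0.03, 0.0, 0.0, 0, 0, -0.0]]
end [0.5855 0.0638 0.195 ] 89.0 s 0.373
```

View pics/scene6.png

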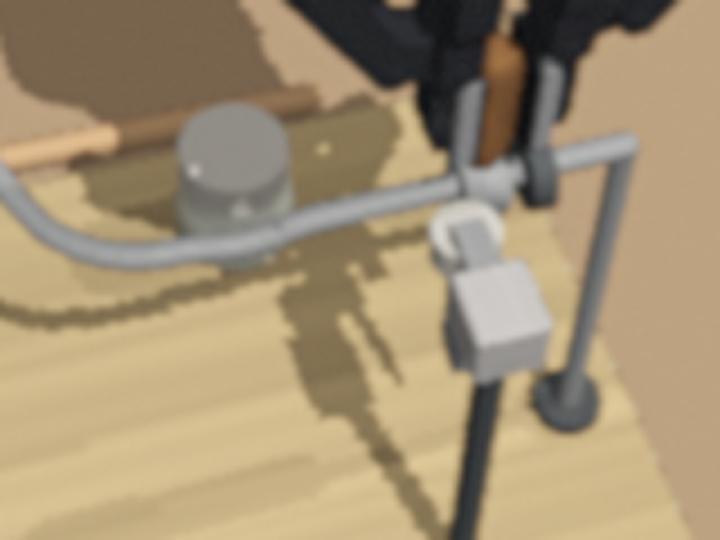

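>>> servo_tool:
  motion:
    - [1,0.03,0,0,0,0,0]
    - [1,0.03,0,0,0,0,0]
    - [1,0.03,0,0,0,0,0]
    - [1,0.03,0,0,0,0,0]

```text
clock: 19.25
tool_pos: [0.5856, 0.0639, 0.195]
ee_rot: [0.714, 0.7, 0.0, 0.0]
force: [-2.4, 2.3, -3.0]
width: 0.0143
```

>>> servo_tool:
  motion:
    - [1,0.02,0,0,0,0,0]
    - [1,0,0,0,0,0,0]

```text
clock: 19.5
tool_pos: [0.5857, 0.0644, 0.195]
ee_rot: [0.714, 0.7, 0.0, 0.0]
force: [-1.4, 2.4, -1.1]
width: 0.0143
```

>>> servo_tool:
  motion:
    - [1,0.02,0,0,0,0,0]
    - [1,0,0,0,0,0,0]

```text
clock: 19.75
tool_pos: [0.5857, 0.0649, 0.195]
ee_rot: [0.714, 0.7, 0.0, 0.0]
force: [0.2, 0.9, -1.8]
width: 0.0141
```

>>> servo_tool:
  motion:
    - [1,0.02,0,0,0,0,0]
    - [1,0,0,0,0,0,0]

```text
clock: 20.0
tool_pos: [0.5857, 0.0655, 0.195]
ee_rot: [0.714, 0.7, 0.0, 0.0]
force: [0.4, -1.1, -1.1]
width: 0.0144
```

>>> servo_tool:
  motion:
    - [1,0.02,0,0,0,0,0]
    - [1,0,0,0,0,0,0]

```text
clock: 20.25
tool_pos: [0.5856, 0.0661, 0.195]
ee_rot: [0.714, 0.7, -0.0, 0.0]
force: [-0.4, -0.5, -0.9]
width: 0.0146
```

>>> servo_tool:
  motion:
    - [1,0.02,0,0,0,0,0]
    - [1,0,0,0,0,0,0]

```text
clock: 20.5
tool_pos: [0.5856, 0.0663, 0.195]
ee_rot: [0.714, 0.7, -0.0, 0.0]
force: [0.1, -6.0, -0.7]
width: 0.0142
```

>>> servo_tool:
  motion:
    - [1,-0.01,0,0.03,0,0,0]
    - [1,0,0,0.02,0,0,0]
    - [1,0,0,0,0,0,0]

```text
clock: 20.88
tool_pos: [0.5856, 0.0663, 0.1935]
ee_rot: [0.714, 0.7, -0.0, 0.0]
force: [0.8, -4.9, 0.3]
width: 0.0147
```

>>> servo_tool:
  motion:
    - [1,0,0,0.02,0,0,0]
    - [1,0,0,0,0,0,0]

```text
clock: 21.12
tool_pos: [0.5856, 0.0663, 0.1929]
ee_rot: [0.714, 0.7, -0.0, 0.0]
force: [0.3, -5.1, 0.3]
width: 0.0141
```

>>> servo_tool:
  motion:
    - [1,-0.01,0,0,0,0,0]
    - [1,0,0,0,0,0,0]

```text
clock: 21.38
tool_pos: [0.5856, 0.0662, 0.1929]
ee_rot: [0.714, 0.7, 0.0, -0.0]
force: [0.7, -2.6, -0.2]
width: 0.0142
```

>>> servo_tool:
  motion:
    - [0.8,0,0,0,0,0,0]
    - [0.75,0,0,0,0,0,0]
    - [0.7,0,0,0,0,0,0]
    - [0.7,0,0,0,0,0,0]

```text
clock: 21.88
tool_pos: [0.5855, 0.0663, 0.1929]
ee_rot: [0.714, 0.7, 0.0, -0.0]
force: [-0.2, 0.3, -0.5]
width: 0.026
```

```bash
python3 - <<'E'
from cell import *
import cv2
s=state();print(s["force"],s["width"],s["tool_pos"])
im=capture("scene")["image"][230:350,250:410]
cv2.imwrite(f"pics/scene7.png",cv2.resize(im,None,fx=4.5,fy=4.5,interpolation=cv2.INTER_CUBIC)[:,:,::-1])
E
```

```text
[-0.19442853  0.31807219 -0.45469384] 0.026033583929343334 [0.58553236 0.06627999 0.19285943]
```

View pics/scene7.png

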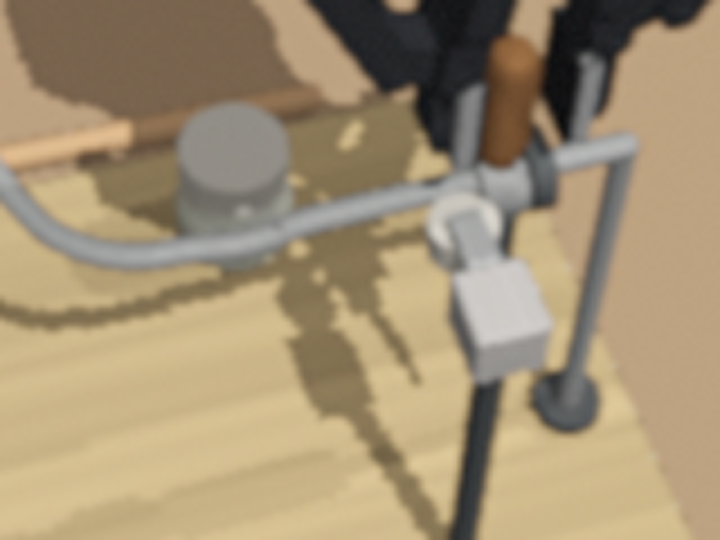

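The ring sits against the disc at crop (515,185), with the roller behind it at (465,225). Now I'll open wider and lift away.

>>> servo_tool:
  motion:
    - [0.4,0,0,0,0,0,0]
    - [0.4,0,0,0,0,0,0]
    - [0.2,0,0,-0.2,0,0,0]
    - [0.2,0,0,-0.5,0,0,0]
    - [0.2,0,0,-0.8,0,0,0]
    - [0.2,0,0,-0.8,0,0,0]
    - [0.2,0,0,-0.8,0,0,0]
    - [0.2,0,0,0,0,0,0]

```text
clock: 22.92
tool_pos: [0.5862, 0.0662, 0.2876]
ee_rot: [0.714, 0.7, 0.001, 0.001]
force: [-0.5, -0.6, 0.2]
width: 0.0683
```

```bash
python3 - <<'E'
from cell import *
import cv2
s=state();print(s["force"],s["width"],s["tool_pos"])
im=capture("scene")["image"]
cv2.imwrite("pics/scene8f.png",im[:,:,::-1])
im=im[230:350,250:410]
cv2.imwrite(f"pics/scene8.png",cv2.resize(im,None,fx=4.5,fy=4.5,interpolation=cv2.INTER_CUBIC)[:,:,::-1])
E
```

```text
[-0.46959779 -0.5879802   0.18040672] 0.06831424302907799 [0.5862146  0.06615798 0.287618  ]
```

View pics/scene8.png

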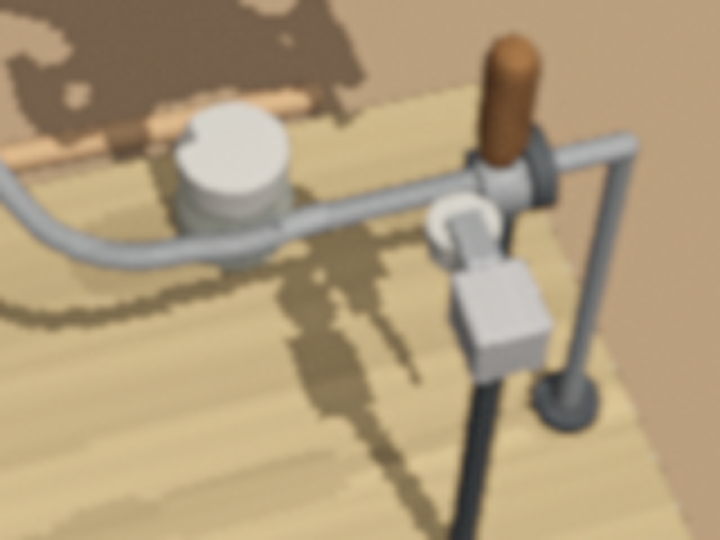

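>>> servo_tool:
  motion:
    - [0.2,0,0,-0.5,0,0,0]
    - [0.2,0,0,0,0,0,0]
    - [0.2,0,0,0,0,0,0]
    - [0.2,0,0,0,0,0,0]

```text
clock: 23.48
tool_pos: [0.5853, 0.0662, 0.3002]
ee_rot: [0.714, 0.7, -0.0, -0.0]
force: [0.2, 0.4, -0.1]
width: 0.0681
```

```bash
python3 - <<'E'
from cell import *
import cv2
print(state()["force"])
a=cv2.imread("pics/scene8f.png")[:,:,::-1]; im=capture("scene")["image"]
print("moved px", (cv2.absdiff(a[255:330,340:385],im[255:330,340:385]).max(2)>30).sum())
cv2.imwrite("pics/scene9.png",cv2.resize(im[240:310,330:400],None,fx=8,fy=8,interpolation=cv2.INTER_CUBIC)[:,:,::-1])
E
```

```text
[ 0.18027347  0.39832218 -0.07179797]
moved px 0
```

View pics/scene9.png

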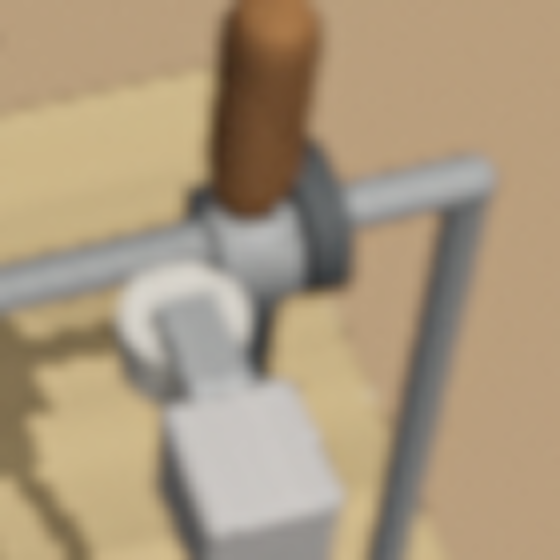

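The ring's face meets the disc at about (305,240) in this crop, the roller at (185,315) is closed behind it, and the knife is upright and still. Handing in.

```bash
python3 -c "
from cell import *
print(job_done())"
```

```text
the job is handed in; nothing more can be done
None
```

I slid the knife by its handle along the rod, round both bends and past the roller to the stop, then let go and lifted the arm clear. I handed the job in at about 23.5 s; no verdict is reported.

- **Forces:** No reading passed about 6 N, and that was at the stop. The roller pushed back with up to about 5 N. I read forces only at the end of each short move, so brief peaks in between were not seen.
- **Final check:** In the last scene picture the ring's face is against the disc. The roller sits within about 1 px of its first (closed) position, and the knife is upright. Nothing around the knife had moved between the last two pictures, and the force on the gripper was about zero. This rests on the scene camera alone, because the arm blocked the top view.
- **Bystanders:** I did not check each one's position at the end. I commanded no motion near them, and those in view near the rail looked undisturbed.
- **Disagreement:** The two cameras differed by about 3 px along y. I corrected for that by feel and with the arm's own position readings.

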